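# Weekly jaw and guard-switch check of a pouch sealer

## Task

Get the pouch sealer through its weekly check. Clear all the instrument tins off its feed table into the wire basket, side by side on the basket's floor; then slide the gauge blade squarely into the jaw gap at the check mark beside the roller switch until the line across the blade is level with the jaw's front face, keep it there still for at least a second, and do the same at the check mark at the other end. With the gauge out of the jaws, press the guard switch's roller lever down just until it clicks, without overtravel, and let it spring back; the gauge ends lying flat on its green mat, and the bottle, jar and beaker are left alone.

Things in the scene. Friction and masses are not known exactly. Their poses are not given: they have to be found in the camera images.
- sealer: Fixed white bench sealer for sterilisation pouches, 380 mm wide. Origin on the counter under the middle of the jaw's front face; x points level into the jaws, y along the jaw to the end with the roller switch, z up. Steel feed table in front: x -190 to 0, y -150 to 150 mm, top 45 mm above the counter. Upper jaw rises to 87 mm, housing (from x = 80) to 140 mm; clear guard flap raised over it behind x = 90.
- jaw (a point): Middle of the jaw gap's mouth, on its floor, 45 mm above the counter; axes as the sealer's. The gap is a level slot in the front face, 270 mm long (y -135 to 135), 10 mm high, 80 mm deep, its floor flush with the feed table. The heating bars lie deep in it: never push the blade in more than 60 mm.
- mark_near (a point): Check mark beside the switch (a black tick on the upper jaw, 80 mm from the jaw's middle): point on the jaw's front face at the height of the gap's floor. Axes as the sealer's: x into the gap.
- mark_far (a point): The same for the check mark at the other end of the jaw, 80 mm from the middle on the other side.
- gauge: Loose gauge, about 180 g: flat steel blade 150 x 40 x 5 mm with an upright black grip block, 44 mm long along the blade, 18 mm thick across it, top 52 mm above the blade's underside. Origin on the underside below the block's middle; x along the blade to its tip at +110 mm (tail at -40), y across, z up. A black line crosses the blade 40 mm behind the tip. Starts flat on the mat.
- gauge_tip (a point): Middle of the gauge blade's front end, on its underside.
- mat: Fixed green mat 180 x 80 mm, 4 mm thick, the gauge's place; origin at the centre of its underside, x along its length. The gauge counts as back when its grip block stands over the mat, at least 5 mm inside its long edges, and it lies flat.
- basket: Fixed open steel wire basket, 290 (x) x 200 (y) x 45 mm outside, walls and floor 4 mm; origin at the centre of its underside.
- tin0: Lidded steel instrument tin 60 (x) x 50 (y) x 40 mm (z), about 150 g, shut, to be gripped like a solid block; origin at its middle. Two to four of these four alike tins are there, on the feed table.
- tin1: Lidded steel instrument tin 60 (x) x 50 (y) x 40 mm (z), about 150 g, shut, to be gripped like a solid block; origin at its middle. Two to four of these four alike tins are there, on the feed table.
- tin2: Lidded steel instrument tin 60 (x) x 50 (y) x 40 mm (z), about 150 g, shut, to be gripped like a solid block; origin at its middle. Two to four of these four alike tins are there, on the feed table.
- tin3: Lidded steel instrument tin 60 (x) x 50 (y) x 40 mm (z), about 150 g, shut, to be gripped like a solid block; origin at its middle. Two to four of these four alike tins are there, on the feed table.
- switch_lever (a joint): Roller lever of the guard switch, a hinge, in rad: 0 at rest (lever level), grows as the roller is pressed down. It clicks at 0.22 (roller 12 mm down); above 0.40 (roller 21 mm down) is overtravel; hard stop at 0.6. Spring: about 2 N at the roller to start, 3.3 N at the click, 4.5 N at 0.40. It springs back when let go.
- roller (a point): Centre of the white roller pair at the lever's free end: rollers 22 mm in diameter, 26 mm wide over both, top 11 mm above this point (110 mm above the counter at rest). The lever runs 55 mm from its pivot on the black switch body (30 mm wide, top 116 mm above the counter) out along the sealer's -x, beside the feed table. Press it from above.
- bottle: Bystander: white bottle 60 mm in diameter, 120 mm tall; origin at the centre of its underside.
- jar: Bystander: amber jar 72 mm in diameter, 100 mm tall; origin at the centre of its underside.
- beaker: Bystander: steel beaker 76 mm in diameter, 90 mm tall; origin at the centre of its underside.

How it is judged:
On the way, in this order (a step that is already met when the one before it is completed fails the run):
1. all the tins lie on the basket's floor (x of tin0 in the frame of basket between -0.125 and 0.125 m and y of tin0 in the frame of basket between -0.08 and 0.08 m and z of each of tin0, tin1, tin2, tin3 in the frame of basket below 0.045 m and linear speed of each of tin0, tin1, tin2, tin3 below 0.03 m/s and x of tin1 in the frame of basket between -0.125 and 0.125 m and y of tin1 in the frame of basket between -0.08 and 0.08 m and x of tin2 in the frame of basket between -0.125 and 0.125 m and y of tin2 in the frame of basket between -0.08 and 0.08 m and x of tin3 in the frame of basket between -0.125 and 0.125 m and y of tin3 in the frame of basket between -0.08 and 0.08 m), for 0.3 s.
2. the gauge stands still in the gap at the mark beside the switch, its line within 7 mm of the jaw face, within 15 mm of the mark and 0.12 rad of square, for 1 s (x of gauge_tip in the frame of mark_near between 0.033 and 0.047 m and y of gauge_tip in the frame of mark_near between -0.015 and 0.015 m and z of gauge_tip in the frame of mark_near between -0.004 and 0.009 m and angle between the x axis of gauge and the x axis of sealer, either way round below 0.12 rad and linear speed of gauge below 0.02 m/s), for 1 s.
3. the same at the other mark (x of gauge_tip in the frame of mark_far between 0.033 and 0.047 m and y of gauge_tip in the frame of mark_far between -0.015 and 0.015 m and z of gauge_tip in the frame of mark_far between -0.004 and 0.009 m and angle between the x axis of gauge and the x axis of sealer, either way round below 0.12 rad and linear speed of gauge below 0.02 m/s), for 1 s.
4. with the gauge out of the jaws the roller lever is pressed past its click at 0.22 rad (value of joint switch_lever between 0.22 and 0.4 rad and x of gauge_tip in the frame of sealer below -0.005 m), for 0.1 s.
At the end, for the whole second after the job is handed in: Every tin rests on the basket's floor (its middle inside the walls and less than 45 mm above the counter, so none on top of another), the gauge lies flat on the mat (grip block over it, 5 mm inside the long edges), the roller lever has sprung back, all at rest (all of step 1 and x of gauge in the frame of mat between -0.09 and 0.09 m and y of gauge in the frame of mat between -0.035 and 0.035 m and z of gauge in the frame of mat between -0.002 and 0.009 m and angle between gauge's own z axis and vertical below 0.1 rad and linear speed of gauge below 0.02 m/s and value of joint switch_lever below 0.06 rad); the robot touches nothing.
It fails at once if the roller lever is pressed into overtravel (over 0.40 rad) (value of joint switch_lever above 0.4 rad).
It fails at once if the held blade is pushed more than 60 mm into the jaws (x of gauge_tip in the frame of sealer above 0.06 m and y of gauge_tip in the frame of sealer between -0.135 and 0.135 m and z of gauge_tip in the frame of sealer between 0.035 and 0.06 m and contact force between the fingers and gauge above 0.5 N).
It fails at once if the bottle, jar or beaker is moved more than 40 mm or knocked over (distance of any of bottle, jar, beaker from where it was at the start of the episode above 0.04 m or angle between any of bottle, jar, beaker's own z axis and vertical above 0.5 rad).
Of tin0, tin1, tin2, tin3 only 2 to 4 are there at a start; the rules pass over those that are not, and their reading is None.
At some moment in a run one of tin0, tin1, tin2, tin3, gauge may be knocked a few centimetres aside while the robot is not near it.
Once in a run the grip may slacken for a moment while it holds something.
It also fails if it takes over 210 s, if anything falls off the work surface, if the arm or the gripper's body presses on something with over 40 N, if the wrist force passes 120 N, or if a joint passes its speed limit or range.

## Robot

A 6-joint arm with a two-finger parallel gripper is mounted at the origin on the work surface. World frame = base frame: x ahead of the robot, y to its left, z up, the work surface at z = 0. Lengths are in m, angles in rad, forces in N, time in s.
With the tool pointing down it reaches from about 0.3 to 0.875 m from the base axis. Payload 6.4 kg.
Tool frame: the origin (TCP) lies midway between the tips of the shut fingers; the grasp point (between the pads) lies 19 mm behind it; x points along the fingers, y is the direction in which the jaws open and shut, and the axes are right-handed (so a half turn about x gives the same grasp; the last joint's range is limited). The gripper opens to 88 mm and grips with 3 to 60 N. Pads are 18 mm wide; open, the fingers measure 123 mm over their backs; the gripper's body (75 mm by 187 mm) begins 45 mm behind the grasp point.
Start: joints at [1.127, 0.181, 1.607, -0, 1.354, -0.206], TCP at [0.135, 0.559, 0.239] pointing down, gripper open.
Joint ranges: [-2.99, 2.99], [-0.89, 2.07], [0.3, 2.58], [-1.14, 4.28], [0, 2.63], [-3.12, 3.12]. Speed limits (rad/s): [2.57, 2.57, 3.01, 3.14, 3.14, 3.14].

## Interface

Orientations are given as a 3x3 rotation matrix whose columns are the frame's x, y, z axes.
In Python, from workcell import env gives the robot as it stands.
- The arm moves only by the shell command python3 -m pendant 'ROWS' [OPENING] [FORCE]. ROWS is JSON, a list of rows, each an object of numbers: "dx", "dy", "dz": the shift along the tool's x, y, z in m; "turn": the turn about the tool's x in rad. A call has 1 to 10 rows; each row is the pose to reach, as a shift and turn from the pose commanded when the call began, along the tool's axes at that moment; what a row does not reach only later rows make up. A row lasts 1/8 s, in which the tool goes at most 62.5 mm and 10.7 degrees, less where a joint would pass 70% of its speed; a pose out of reach is approached as far as the arm can. A call with a gripper value outside its range is refused whole. OPENING is the opening, from 0 (shut) to 1 (fully open), set as the call begins (- or left out, the last holds). The fingers move at their own pace and stop on an object; FORCE is the grip in N (left out, the last holds). Time passes only in rows, so rows that repeat a pose let the fingers close. It gives the time, the measured TCP pose, the force and the opening at its end, in the units of the state.
- env.get_obs(): the state, without advancing time (a new reading comes with each control period).
- env.get_image(name): name is "scene" or "top" or "wrist"; returns the picture (420x560x3 uint8, red, green, blue); there is no depth.
- env.camera_info(name): a dict with "camera_matrix" (3x3 intrinsics, pixels), "position" and "rotation" of the camera in the world. Camera axes: x right, y up, looking along -z (the intrinsics and any distortion apply to the point x, -y, -z); pixel columns grow to the right and rows downward; lengths in m; the calibration is good to about 2 mm. The wrist camera is an equidistant fisheye: a pixel r from the principal point sees the ray r / f radians off the axis. A picture is of the moment at which its call begins: read the wrist's pose just before it. camera_info takes no time and is no camera call; for the wrist camera it gives the pose at the moment of the call.
- env.job_done(): hands the job in, once; it reports no verdict.
The state is a dict: "time_s": time; "joints": joint angles; "qvel": joint speeds; "joint_torque": joint torques, N m; "tcp_pos": TCP position; "orientation": TCP orientation; "contact_force": force on the tool from outside, world axes, zero at the start; "moment": the same for the moment, N m; "width": finger opening in m.
Only numpy, scipy, OpenCV 4.12 (cv2) and the standard library are available. Lean on these libraries where they do the work, as an engineer would, in place of code of your own. Each camera call takes 0.05 s, during which the arm holds its last target. There are 200 camera calls.

## Working session

There is one attempt and no reset: what is moved stays moved. The work goes in short steps, Python scripts to look and compute and a shell command to move; the robot and the scene stay as the last step left them, time stands still between calls to the robot, and variables do not carry over. Pictures are saved under pics/ and viewed, about 12 in all and at most 16, crops included, and the job is handed in when it is done.

```bash
mkdir -p pics; ls; python3 - <<'E'
from workcell import env
import cv2,numpy as np
for n in ("scene","top"):
    im=env.get_image(n); cv2.imwrite(f"pics/{n}0.png",cv2.resize(im[:,:,::-1],(800,600),interpolation=cv2.INTER_CUBIC))
    c=env.camera_info(n); print(n,{k:np.round(v,4).tolist() if not isinstance(v,str) else v for k,v in c.items()})
c=env.camera_info("wrist");print(c)
o=env.get_obs();print({k:np.round(v,3).tolist() for k,v in o.items()})
E
```

```text
pics
scene {'camera_matrix': [[399.4392, 0.0, 274.8607], [0.0, 399.4392, 208.6959], [0.0, 0.0, 1.0]], 'position': [0.9144, -0.5224, 0.7775], 'rotation': [[0.8009, -0.4575, 0.3862], [0.5986, 0.5958, -0.5355], [0.0149, 0.6601, 0.751]]}
top {'camera_matrix': [[426.3583, 0.0, 286.3049], [0.0, 426.3583, 211.963], [0.0, 0.0, 1.0]], 'position': [0.5177, -0.0362, 0.9507], 'rotation': [[-0.0197, 0.9983, -0.0541], [-0.9991, -0.0217, -0.0363], [-0.0374, 0.0534, 0.9979]]}
{'camera_matrix': array([[325.1922621 ,   0.        , 280.43071851],
       [  0.        , 325.1922621 , 203.724025  ],
       [  0.        ,   0.        ,   1.        ]]), 'position': array([0.07235046, 0.57425526, 0.38471932]), 'rotation': array([[ 0.23568519, -0.93960432, -0.24818584],
       [ 0.97182771,  0.22738605,  0.06202   ],
       [-0.00184026, -0.25581108,  0.96672504]])}
{'time_s': 0.1, 'joints': [1.127, 0.181, 1.608, -0.0, 1.354, -0.206], 'qvel': [0.001, -0.001, -0.003, 0.001, 0.001, 0.001], 'joint_torque': [-0.0, -43.482, -34.269, 0.07, 0.034, -0.0], 'tcp_pos': [0.135, 0.558, 0.238], 'orientation': [[-0.001, 0.236, 0.972], [-0.001, 0.972, -0.236], [-1.0, -0.002, -0.0]], 'contact_force': [-0.379, -1.368, -0.059], 'moment': [0.057, -0.013, 0.044], 'width': 0.088}
```

View pics/top0.png

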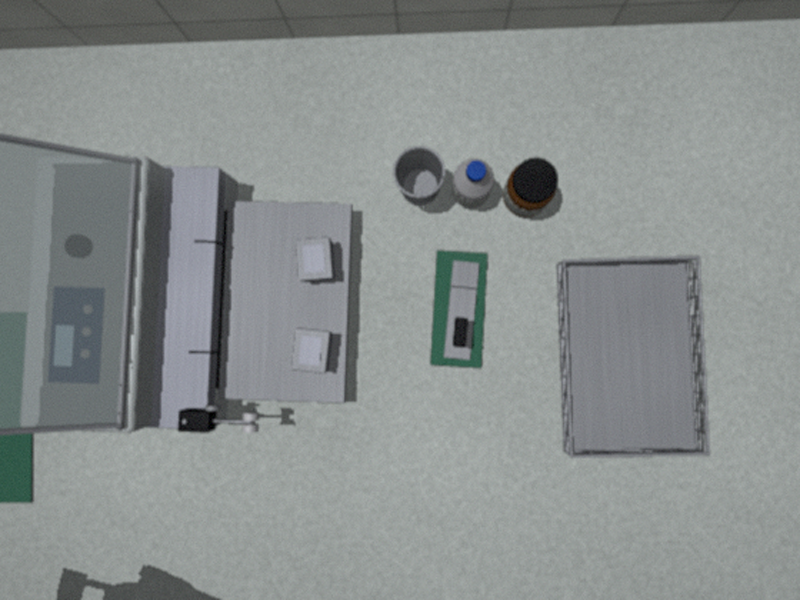

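View pics/scene0.png

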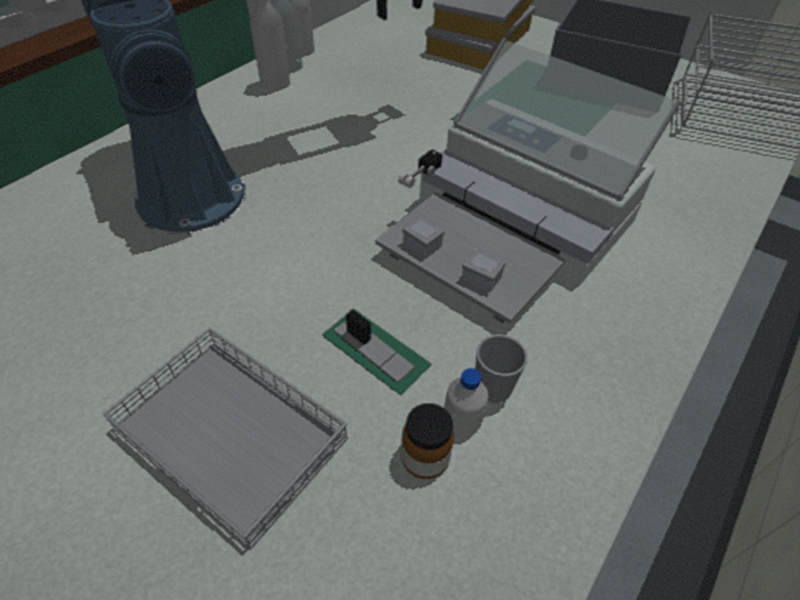

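The top view shows two tins on the table at about (315,258) and (312,350), the gauge on its mat at (460,310) with its tip up the picture, and the basket at (632,355). The roller is at (251,422). I'll enlarge a crop for precise positions.

```bash
cat > h.py <<'E'
from workcell import env
import cv2,numpy as np
def ray(c,u,v):
    K=c["camera_matrix"]; d=np.array([(u-K[0,2])/K[0,0],-(v-K[1,2])/K[1,1],-1.]); return c["rotation"]@d
def hit(name,u,v,z):
    c=env.camera_info(name); d=ray(c,u,v); p=c["position"]; return p+d*(z-p[2])/d[2]
def wray(c,u,v):
    K=c["camera_matrix"]; x,y=u-K[0,2],v-K[1,2]; r=np.hypot(x,y); t=r/K[0,0]; s=np.sin(t)/max(r,1e-9)
    return c["rotation"]@np.array([x*s,-y*s,-np.cos(t)])
def whit(c,u,v,z):
    d=wray(c,u,v); p=c["position"]; return p+d*(z-p[2])/d[2]
def crop(im,x0,y0,w,h,s,fn):
    cv2.imwrite("pics/"+fn,cv2.resize(im[y0:y0+h,x0:x0+w,::-1],None,fx=s,fy=s,interpolation=cv2.INTER_CUBIC))
E
python3 - <<'E'
from h import *
im=env.get_image("top"); crop(im,120,130,230,185,3.4782,"c1.png")
S=.7
for n,pts,z in [("basket top corners",[(562,260),(697,258),(704,453),(568,454)],.045),("mat",[(438,251),(488,253),(481,367),(432,365)],.004),
 ("table",[(237,203),(352,204),(346,402),(228,399)],.045),("byst",[(420,175)],.09),("bottle",[(477,172)],.12),("jar",[(534,178)],.10)]:
    print(n,[np.round(hit("top",u*S,v*S,z)[:2],3).tolist() for u,v in pts])
E
```

```text
basket top corners [[0.625, -0.231], [0.624, -0.428], [0.34, -0.425], [0.341, -0.231]]
mat [[0.649, -0.049], [0.644, -0.126], [0.468, -0.111], [0.472, -0.035]]
table [[0.724, 0.255], [0.718, 0.08], [0.422, 0.093], [0.429, 0.27]]
byst [[0.747, -0.024]]
bottle [[0.741, -0.103]]
jar [[0.735, -0.184]]
```

View pics/c1.png

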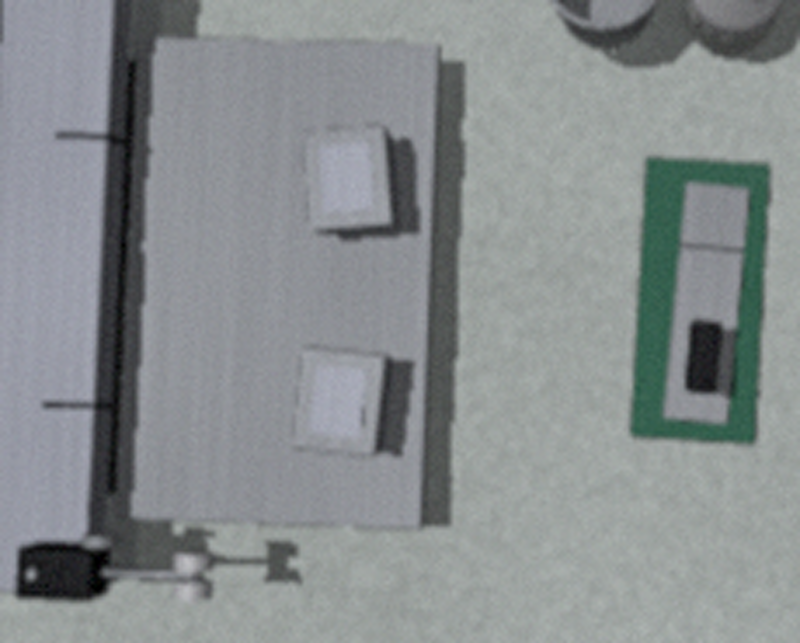

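The crop shows the gap from (132,60) to (112,490), the ticks meeting the jaw at (128,140) and (113,407), and the roller at (192,576). I also read the tin tops, blade and grip block corners.

```bash
python3 - <<'E'
from h import *
f=3.4782
H=lambda p,z:hit("top",120+p[0]/f,130+p[1]/f,z)[:2]
D={"gapface":([(132,60),(112,490)],.048),"ticks":([(128,140),(113,407)],.055),"tablefront":([(440,42),(420,525)],.045),"roller":([(192,576)],.108),"rollers":([(192,562),(192,592)],.100),"pivotbody":([(20,545),(105,545),(105,598),(20,596)],.116),
"tinA":([(306,130),(387,125),(392,226),(313,232)],.085),"tinB":([(305,346),(385,354),(376,455),(294,448)],.085),
"blade":([(685,183),(750,187),(727,425),(664,418)],.009),"line":([(683,244),(744,249)],.009),"block":([(691,322),(722,322),(716,393),(687,391)],.056)}
R={}
for n,(P,z) in D.items():
    q=np.array([H(p,z) for p in P]); R[n]=q
    print(n,np.round(q,3).tolist(),"c",np.round(q.mean(0),4))
def ang(d): return round(float(np.arctan2(d[1],d[0])),3)
for n in("gapface","ticks","tablefront"): d=R[n][1]-R[n][0]; print(n,np.linalg.norm(d),ang(-d))
for n in("tinA","tinB"):
    q=R[n]; print(n,"long",ang(q[0]+q[1]-q[2]-q[3]),np.linalg.norm(q[0]-q[3]),np.linalg.norm(q[0]-q[1]))
q=R["blade"];print(ang(q[0]+q[1]-q[2]-q[3]), np.linalg.norm(q[0]-q[3]))
E
python3 -m pendant '[{"dx":0}]'
```

```text
gapface [[0.713, 0.272], [0.447, 0.285]] c [0.58   0.2784]
ticks [[0.662, 0.272], [0.498, 0.282]] c [0.5799 0.2769]
tablefront [[0.719, 0.08], [0.423, 0.096]] c [0.571  0.0879]
roller [[0.402, 0.218]] c [0.4024 0.2177]
rollers [[0.409, 0.22], [0.392, 0.22]] c [0.4008 0.2201]
pivotbody [[0.422, 0.314], [0.422, 0.265], [0.392, 0.265], [0.394, 0.314]] c [0.4074 0.2893]
tinA [[0.66, 0.155], [0.662, 0.107], [0.602, 0.104], [0.599, 0.151]] c [0.6308 0.1294]
tinB [[0.532, 0.157], [0.527, 0.11], [0.468, 0.116], [0.473, 0.164]] c [0.4999 0.1365]
blade [[0.632, -0.071], [0.629, -0.112], [0.478, -0.094], [0.483, -0.054]] c [ 0.5558 -0.083 ]
line [[0.593, -0.069], [0.589, -0.108]] c [ 0.5914 -0.0882]
block [[0.542, -0.071], [0.542, -0.09], [0.5, -0.085], [0.501, -0.068]] c [ 0.5213 -0.0783]
gapface 0.26606691526949167 -0.05
ticks 0.1639983765614789 -0.06
tablefront 0.29738698710026434 -0.056
tinA long 0.048 0.06083164118844304 0.04830858505983186
tinB long -0.11 0.059993089071335645 0.047553855633026075
-0.117 0.1498528300704749invalid input
```

```bash
cat >> h.py <<'E'
def plan(*T):
    "deltas (dx,dy,dz,turn) from the present measured pose to each (x,y,z,psi), psi = heading of tool y"
    o=env.get_obs(); R=np.array(o["orientation"]); p=np.array(o["tcp_pos"]); psi=np.arctan2(R[1,1],R[0,1])
    print("at",np.round(p,4),"psi",round(psi,4),"w",round(float(o["width"]),4),"F",np.round(o["contact_force"],1),"t",round(float(o["time_s"]),2),"j",np.round(o["joints"],2))
    for t in T:
        d=R.T@(np.array(t[:3])-p); print(t,"->",np.round(d,4),"turn",round(float((psi-t[3]+np.pi)%(2*np.pi)-np.pi),3))
E
python3 -c "
from h import *
plan((.33,.12,.239,1.461),(.4999,.1365,.20,1.461),(.4999,.1365,.052,1.461))"
python3 -m pendant '[{"dx":0.0,"dy":0.0,"dz":0.0,"turn":0.0}]'; python3 -m pendant '[{"dx":0.0}]' 1.0 40
```

```text
at [0.1353 0.5585 0.238 ] psi 1.333 w 0.0882 F [ 0.6 -0.3  0.1] t 0.15 j [ 1.13  0.18  1.61  0.    1.35 -0.21]
(0.33, 0.12, 0.239, 1.461) -> [-0.0006 -0.3803  0.2926] turn -0.128
(0.4999, 0.1365, 0.2, 1.461) -> [ 0.0383 -0.3241  0.4538] turn -0.128
(0.4999, 0.1365, 0.052, 1.461) -> [ 0.1863 -0.324   0.4538] turn -0.128
time_s: 0.28
tcp_pos: [0.1353, 0.5586, 0.2383]
orientation: [[-0.0, 0.236, 0.972], [-0.001, 0.972, -0.236], [-1.0, -0.001, -0.0]]
contact_force: [0.3, -1.9, -0.1]
width: 0.0883invalid input
```

```bash
python3 -m pendant '[{"dx":0,"dy":-0.38,"dz":0.293,"turn":-0.128},{"dx":0,"dy":-0.38,"dz":0.293,"turn":-0.128},{"dx":0,"dy":-0.38,"dz":0.293,"turn":-0.128},{"dx":0,"dy":-0.38,"dz":0.293,"turn":-0.128},{"dx":0,"dy":-0.38,"dz":0.293,"turn":-0.128},{"dx":0,"dy":-0.38,"dz":0.293,"turn":-0.128},{"dx":0,"dy":-0.38,"dz":0.293,"turn":-0.128},{"dx":0,"dy":-0.38,"dz":0.293,"turn":-0.128},{"dx":0,"dy":-0.38,"dz":0.293,"turn":-0.128}]' 1 40; python3 -c "
from h import *
plan((.4999,.1365,.17,1.461),(.4999,.1365,.052,1.461))"
```

```text
time_s: 1.4
tcp_pos: [0.3317, 0.1183, 0.239]
orientation: [[0.001, 0.116, 0.993], [-0.0, 0.993, -0.116], [-1.0, -0.0, 0.001]]
contact_force: [0.2, 0.9, 0.1]
width: 0.0881
at [0.3317 0.1183 0.239 ] psi 1.455 w 0.0881 F [0.2 0.9 0.1] t 1.4 j [ 0.   -0.38  2.12 -0.    1.4  -1.45]
(0.4999, 0.1365, 0.17, 1.461) -> [0.0691 0.0375 0.1649] turn -0.006
(0.4999, 0.1365, 0.052, 1.461) -> [0.1871 0.0376 0.1648] turn -0.006
```

```bash
python3 -m pendant '[{"dx":0.03,"dy":0.0376,"dz":0.165,"turn":-0.006},{"dx":0.03,"dy":0.0376,"dz":0.165,"turn":-0.006},{"dx":0.06,"dy":0.0376,"dz":0.165,"turn":-0.006},{"dx":0.1,"dy":0.0376,"dz":0.165,"turn":-0.006},{"dx":0.14,"dy":0.0376,"dz":0.165,"turn":-0.006},{"dx":0.17,"dy":0.0376,"dz":0.165,"turn":-0.006},{"dx":0.187,"dy":0.0376,"dz":0.165,"turn":-0.006},{"dx":0.187,"dy":0.0376,"dz":0.165,"turn":-0.006}]'
python3 -m pendant '[{"dx":0,"dy":0,"dz":0,"turn":0},{"dx":0,"dy":0,"dz":0,"turn":0},{"dx":0,"dy":0,"dz":0,"turn":0},{"dx":0,"dy":0,"dz":0,"turn":0},{"dx":0,"dy":0,"dz":0,"turn":0},{"dx":0,"dy":0,"dz":0,"turn":0}]' 0 40
python3 -m pendant '[{"dx":-0.05,"dy":0,"dz":0,"turn":0},{"dx":-0.1,"dy":0,"dz":0,"turn":0},{"dx":-0.12,"dy":0,"dz":0,"turn":0},{"dx":-0.12,"dy":0,"dz":0,"turn":0}]'
python3 -c "
from h import *
plan((.40,-.329,.17,1.571),(.40,-.329,.011,1.571))"
```

```text
time_s: 2.4
tcp_pos: [0.4977, 0.1406, 0.0508]
orientation: [[-0.002, 0.103, 0.995], [-0.0, 0.995, -0.103], [-1.0, -0.0, -0.002]]
contact_force: [1.1, 0.1, 0.0]
width: 0.088
time_s: 3.15
tcp_pos: [0.4991, 0.1398, 0.0522]
orientation: [[0.001, 0.104, 0.995], [0.0, 0.995, -0.104], [-1.0, 0.0, 0.001]]
contact_force: [-1.8, -0.2, 5.7]
width: 0.0497
time_s: 3.65
tcp_pos: [0.4997, 0.1398, 0.1729]
orientation: [[0.003, 0.104, 0.995], [0.0, 0.995, -0.104], [-1.0, 0.0, 0.003]]
contact_force: [-0.0, 0.4, -2.7]
width: 0.0495
at [0.4997 0.1398 0.1729] psi 1.4671 w 0.0495 F [-0.   0.4 -2.7] t 3.65 j [ 0.04  0.12  1.81 -0.    1.2  -1.42]
(0.4, -0.329, 0.17, 1.571) -> [ 0.0026 -0.4766 -0.0506] turn -0.104
(0.4, -0.329, 0.011, 1.571) -> [ 0.1616 -0.4767 -0.0511] turn -0.104
```

```bash
python3 -m pendant '[{"dx":0,"dy":-0.477,"dz":-0.05,"turn":-0.104},{"dx":0,"dy":-0.477,"dz":-0.05,"turn":-0.104},{"dx":0,"dy":-0.477,"dz":-0.05,"turn":-0.104},{"dx":0,"dy":-0.477,"dz":-0.05,"turn":-0.104},{"dx":0,"dy":-0.477,"dz":-0.05,"turn":-0.104},{"dx":0,"dy":-0.477,"dz":-0.05,"turn":-0.104},{"dx":0,"dy":-0.477,"dz":-0.05,"turn":-0.104},{"dx":0,"dy":-0.477,"dz":-0.05,"turn":-0.104},{"dx":0.04,"dy":-0.477,"dz":-0.05,"turn":-0.104},{"dx":0.04,"dy":-0.477,"dz":-0.05,"turn":-0.104}]'
python3 -c "
from h import *
plan((.40,-.329,.012,1.571))"
```

```text
time_s: 4.9
tcp_pos: [0.3968, -0.3267, 0.1269]
orientation: [[-0.006, 0.001, 1.0], [0.008, 1.0, -0.001], [-1.0, 0.008, -0.006]]
contact_force: [-0.1, 1.4, -1.8]
width: 0.0499
at [ 0.3968 -0.3267  0.1269] psi 1.5696 w 0.0499 F [-0.1  1.4 -1.8] t 4.9 j [-0.92  0.19  1.85  0.    1.12 -2.49]
(0.4, -0.329, 0.012, 1.571) -> [ 0.1148 -0.0033  0.0039] turn -0.001
```

```bash
python3 -m pendant '[{"dx":0.05,"dy":0,"dz":0.002,"turn":0},{"dx":0.095,"dy":0,"dz":0.002,"turn":0},{"dx":0.11,"dy":0,"dz":0.002,"turn":0},{"dx":0.117,"dy":0,"dz":0.002,"turn":0},{"dx":0.117,"dy":0,"dz":0.002,"turn":0}]'
python3 -m pendant '[{"dx":0,"dy":0,"dz":0,"turn":0},{"dx":0,"dy":0,"dz":0,"turn":0},{"dx":-0.005,"dy":0,"dz":0,"turn":0},{"dx":-0.05,"dy":0,"dz":0,"turn":0},{"dx":-0.1,"dy":0,"dz":0,"turn":0},{"dx":-0.16,"dy":0,"dz":0,"turn":0},{"dx":-0.16,"dy":0,"dz":0,"turn":0}]' 0.9 40
python3 - <<'E'
from h import *
im=env.get_image("top"); crop(im,120,130,400,230,2,"c2.png")
plan((.6308,.1294,.17,1.619),(.6308,.1294,.052,1.619))
E
```

```text
time_s: 5.52
tcp_pos: [0.4023, -0.33, 0.0158]
orientation: [[0.001, -0.001, 1.0], [-0.001, 1.0, 0.001], [-1.0, -0.001, 0.001]]
contact_force: [-0.5, 1.0, -1.5]
width: 0.0496
time_s: 6.4
tcp_pos: [0.404, -0.3323, 0.1809]
orientation: [[0.007, -0.0, 1.0], [-0.009, 1.0, 0.0], [-1.0, -0.009, 0.007]]
contact_force: [-0.1, -1.1, -0.7]
width: 0.0793
at [ 0.4028 -0.3308  0.1778] psi 1.5711 w 0.0793 F [0.2 1.3 0.3] t 6.45 j [-0.92  0.12  1.8  -0.    1.21 -2.49]
(0.6308, 0.1294, 0.17, 1.619) -> [0.0064 0.4602 0.2281] turn -0.048
(0.6308, 0.1294, 0.052, 1.619) -> [0.1244 0.4608 0.2277] turn -0.048
```

View pics/c2.png

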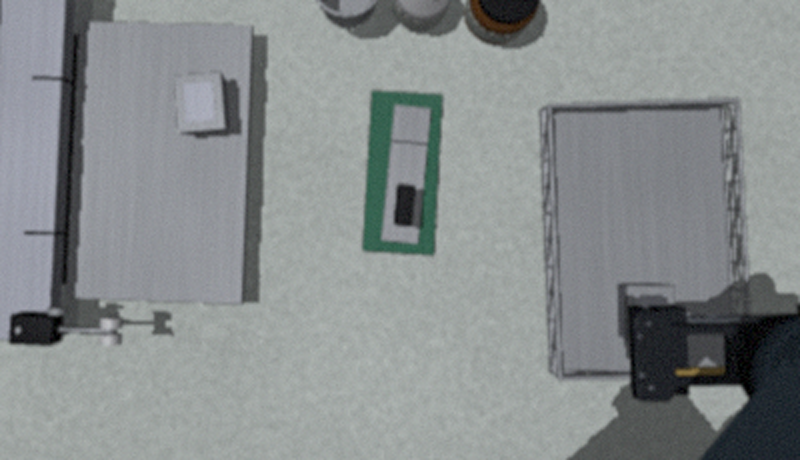

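The tin is in the basket under the gripper at about (650,290), and the other tin at (201,102) and the gauge have not moved. Fetching the second tin.

```bash
python3 -m pendant '[{"dx":0,"dy":0.46,"dz":0.228,"turn":-0.048},{"dx":0,"dy":0.46,"dz":0.228,"turn":-0.048},{"dx":0,"dy":0.46,"dz":0.228,"turn":-0.048},{"dx":0,"dy":0.46,"dz":0.228,"turn":-0.048},{"dx":0,"dy":0.46,"dz":0.228,"turn":-0.048},{"dx":0,"dy":0.46,"dz":0.228,"turn":-0.048},{"dx":0,"dy":0.46,"dz":0.228,"turn":-0.048},{"dx":0,"dy":0.46,"dz":0.228,"turn":-0.048},{"dx":0,"dy":0.46,"dz":0.228,"turn":-0.048},{"dx":0.02,"dy":0.46,"dz":0.228,"turn":-0.048}]' 1 40
python3 -c "
from h import *
plan((.6308,.1294,.052,1.619))"
```

```text
time_s: 7.7
tcp_pos: [0.6299, 0.131, 0.1541]
orientation: [[0.001, -0.05, 0.999], [-0.0, 0.999, 0.05], [-1.0, -0.0, 0.001]]
contact_force: [-0.6, 0.1, 0.4]
width: 0.0882
at [0.6299 0.131  0.1541] psi 1.6207 w 0.0882 F [-0.6  0.1  0.4] t 7.7 j [ 0.02  0.41  1.5  -0.    1.23 -1.6 ]
(0.6308, 0.1294, 0.052, 1.619) -> [ 0.1021 -0.0016  0.0007] turn 0.002
```

```bash
python3 -m pendant '[{"dx":0.05,"dy":0,"dz":0.001,"turn":0},{"dx":0.09,"dy":0,"dz":0.001,"turn":0},{"dx":0.102,"dy":0,"dz":0.001,"turn":0},{"dx":0.102,"dy":0,"dz":0.001,"turn":0}]'
python3 -m pendant '[{"dx":0,"dy":0,"dz":0,"turn":0},{"dx":0,"dy":0,"dz":0,"turn":0},{"dx":0,"dy":0,"dz":0,"turn":0},{"dx":0,"dy":0,"dz":0,"turn":0},{"dx":0,"dy":0,"dz":0,"turn":0},{"dx":-0.04,"dy":0,"dz":0,"turn":0},{"dx":-0.1,"dy":0,"dz":0,"turn":0},{"dx":-0.12,"dy":0,"dz":0,"turn":0}]' 0 40
python3 -c "
from h import *
plan((.555,-.329,.17,1.571),(.555,-.329,.012,1.571))"
```

```text
time_s: 8.2
tcp_pos: [0.6295, 0.1293, 0.0516]
orientation: [[-0.003, -0.047, 0.999], [-0.0, 0.999, 0.047], [-1.0, -0.0, -0.003]]
contact_force: [-0.0, -0.4, 0.7]
width: 0.088
time_s: 9.2
tcp_pos: [0.6326, 0.1307, 0.1767]
orientation: [[0.006, -0.048, 0.999], [-0.0, 0.999, 0.048], [-1.0, -0.0, 0.006]]
contact_force: [0.7, -0.8, -2.2]
width: 0.0496
at [0.6326 0.1307 0.1767] psi 1.6192 w 0.0496 F [ 0.7 -0.8 -2.2] t 9.2 j [ 0.02  0.39  1.48 -0.    1.27 -1.6 ]
(0.555, -0.329, 0.17, 1.571) -> [ 0.0063 -0.4554 -0.0997] turn 0.048
(0.555, -0.329, 0.012, 1.571) -> [ 0.1643 -0.4553 -0.1007] turn 0.048
```

```bash
python3 -m pendant '[{"dx":0,"dy":-0.455,"dz":-0.1,"turn":0.048},{"dx":0,"dy":-0.455,"dz":-0.1,"turn":0.048},{"dx":0,"dy":-0.455,"dz":-0.1,"turn":0.048},{"dx":0,"dy":-0.455,"dz":-0.1,"turn":0.048},{"dx":0,"dy":-0.455,"dz":-0.1,"turn":0.048},{"dx":0,"dy":-0.455,"dz":-0.1,"turn":0.048},{"dx":0,"dy":-0.455,"dz":-0.1,"turn":0.048},{"dx":0,"dy":-0.455,"dz":-0.1,"turn":0.048},{"dx":0.04,"dy":-0.455,"dz":-0.1,"turn":0.048},{"dx":0.04,"dy":-0.455,"dz":-0.1,"turn":0.048}]'
python3 -c "
from h import *
plan((.555,-.329,.013,1.571))"
```

```text
time_s: 10.45
tcp_pos: [0.5495, -0.3267, 0.1276]
orientation: [[-0.007, 0.001, 1.0], [0.007, 1.0, -0.001], [-1.0, 0.007, -0.007]]
contact_force: [0.1, 1.1, -2.3]
width: 0.0496
at [ 0.5495 -0.3267  0.1276] psi 1.57 w 0.0496 F [ 0.1  1.1 -2.3] t 10.45 j [-0.72  0.44  1.51 -0.    1.2  -2.29]
(0.555, -0.329, 0.013, 1.571) -> [ 0.1146 -0.0031  0.0064] turn -0.001
```

```bash
python3 -m pendant '[{"dx":0.05,"dy":0,"dz":0.004,"turn":0},{"dx":0.095,"dy":0,"dz":0.004,"turn":0},{"dx":0.111,"dy":0,"dz":0.004,"turn":0},{"dx":0.117,"dy":0,"dz":0.004,"turn":0},{"dx":0.117,"dy":0,"dz":0.004,"turn":0}]'
python3 -m pendant '[{"dx":0,"dy":0,"dz":0,"turn":0},{"dx":0,"dy":0,"dz":0,"turn":0},{"dx":-0.005,"dy":0,"dz":0,"turn":0},{"dx":-0.05,"dy":0,"dz":0,"turn":0},{"dx":-0.1,"dy":0,"dz":0,"turn":0},{"dx":-0.16,"dy":0,"dz":0,"turn":0},{"dx":-0.16,"dy":0,"dz":0,"turn":0}]' 0.9 40
python3 - <<'E'
from h import *
plan((.5213,-.0783,.17,1.454),(.5213,-.0783,.11,1.454),(.5213,-.0783,.019,1.454))
E
```

```text
time_s: 11.08
tcp_pos: [0.5576, -0.3292, 0.0173]
orientation: [[0.002, -0.001, 1.0], [-0.001, 1.0, 0.001], [-1.0, -0.001, 0.002]]
contact_force: [-0.3, 1.1, -1.4]
width: 0.0501
time_s: 11.95
tcp_pos: [0.5596, -0.3312, 0.1833]
orientation: [[0.009, -0.0, 1.0], [-0.008, 1.0, 0.0], [-1.0, -0.008, 0.009]]
contact_force: [-0.0, -0.2, -0.0]
width: 0.0793
at [ 0.5596 -0.3312  0.1833] psi 1.5711 w 0.0793 F [-0.  -0.2 -0. ] t 11.95 j [-0.72  0.39  1.47 -0.    1.28 -2.29]
(0.5213, -0.0783, 0.17, 1.454) -> [ 0.0109  0.253  -0.0384] turn 0.117
(0.5213, -0.0783, 0.11, 1.454) -> [ 0.0709  0.2535 -0.0389] turn 0.117
(0.5213, -0.0783, 0.019, 1.454) -> [ 0.1619  0.2542 -0.0398] turn 0.117
```

```bash
python3 -m pendant '[{"dx":0.01,"dy":0.253,"dz":-0.038,"turn":0.117},{"dx":0.01,"dy":0.253,"dz":-0.038,"turn":0.117},{"dx":0.01,"dy":0.253,"dz":-0.038,"turn":0.117},{"dx":0.01,"dy":0.253,"dz":-0.038,"turn":0.117},{"dx":0.01,"dy":0.253,"dz":-0.038,"turn":0.117},{"dx":0.01,"dy":0.253,"dz":-0.038,"turn":0.117},{"dx":0.01,"dy":0.253,"dz":-0.038,"turn":0.117}]' 0.9 40
python3 - <<'E'
from h import *
c=env.camera_info("wrist"); w=env.get_image("wrist"); t=env.get_image("top")
np.savez("w1",p=c["position"],R=c["rotation"],K=c["camera_matrix"])
A=cv2.resize(w,(640,480)); B=cv2.resize(t[160:340,380:510],None,fx=1.22,fy=2.667)[:480]
cv2.imwrite("pics/c3.png",np.hstack([A,cv2.resize(t[160:340,380:510],(159,220)).copy() if 0 else np.vstack([cv2.resize(t[160:340,380:510],(159,220)),np.zeros((260,159,3),np.uint8)])])[:,:,::-1])
plan((.5213,-.0783,.11,1.454))
E
```

```text
time_s: 12.82
tcp_pos: [0.519, -0.0771, 0.1658]
orientation: [[0.0, 0.118, 0.993], [-0.001, 0.993, -0.118], [-1.0, -0.0, 0.0]]
contact_force: [-0.3, -0.4, -0.3]
width: 0.0795
at [ 0.5188 -0.0772  0.1657] psi 1.452 w 0.0791 F [-0.2  0.5 -0.6] t 12.93 j [-0.37  0.15  1.8  -0.    1.19 -1.83]
(0.5213, -0.0783, 0.11, 1.454) -> [ 0.0557 -0.0008  0.0026] turn -0.002
```

View pics/c3.png

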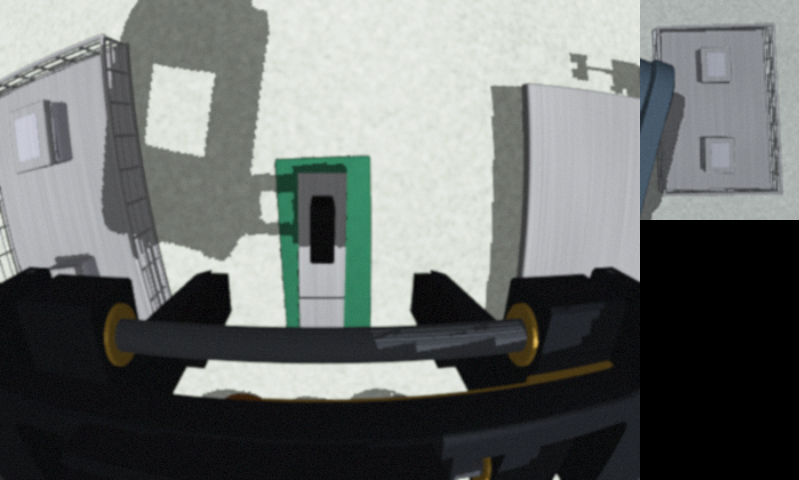

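Both tins lie side by side in the basket, and the grip block at (321,228) is centred between the open fingers. Going down to grasp it.

```bash
python3 -m pendant '[{"dx":0.05,"dy":-0.001,"dz":0.003,"turn":-0.002},{"dx":0.1,"dy":-0.001,"dz":0.003,"turn":-0.002},{"dx":0.135,"dy":-0.001,"dz":0.003,"turn":-0.002},{"dx":0.146,"dy":-0.001,"dz":0.003,"turn":-0.002},{"dx":0.146,"dy":-0.001,"dz":0.003,"turn":-0.002}]' 0.5
python3 -m pendant '[{"dx":0,"dy":0,"dz":0,"turn":0},{"dx":0,"dy":0,"dz":0,"turn":0},{"dx":0,"dy":0,"dz":0,"turn":0},{"dx":0,"dy":0,"dz":0,"turn":0},{"dx":0,"dy":0,"dz":0,"turn":0},{"dx":0,"dy":0,"dz":0,"turn":0}]' 0 55
python3 -c "
from h import *
plan((.5213,-.0783,.15,1.454))"
```

```text
time_s: 13.55
tcp_pos: [0.5215, -0.0776, 0.0196]
orientation: [[-0.001, 0.115, 0.993], [0.0, 0.993, -0.115], [-1.0, 0.0, -0.001]]
contact_force: [0.3, 0.1, 1.0]
width: 0.0439
time_s: 14.3
tcp_pos: [0.5222, -0.0772, 0.0208]
orientation: [[0.002, 0.114, 0.993], [-0.001, 0.993, -0.114], [-1.0, -0.0, 0.002]]
contact_force: [-0.8, 0.6, 6.4]
width: 0.0173
at [ 0.5222 -0.0772  0.0208] psi 1.4561 w 0.0173 F [-0.8  0.6  6.4] t 14.3 j [-0.37  0.39  1.86  0.    0.9  -1.83]
(0.5213, -0.0783, 0.15, 1.454) -> [-0.1292 -0.0013 -0.0005] turn 0.002
```

```bash
python3 -m pendant '[{"dx":-0.05,"dy":0,"dz":0,"turn":0},{"dx":-0.1,"dy":0,"dz":0,"turn":0},{"dx":-0.14,"dy":0,"dz":0,"turn":0},{"dx":-0.14,"dy":0,"dz":0,"turn":0}]'
python3 -c "
from h import *
plan((.493,.12,.16,3.087))"
```

```text
time_s: 14.8
tcp_pos: [0.5235, -0.0777, 0.1631]
orientation: [[0.006, 0.114, 0.993], [-0.003, 0.993, -0.114], [-1.0, -0.002, 0.007]]
contact_force: [0.4, 0.4, -2.1]
width: 0.0175
at [ 0.5235 -0.0777  0.1631] psi 1.4563 w 0.0175 F [ 0.4  0.4 -2.1] t 14.8 j [-0.37  0.16  1.8  -0.    1.18 -1.83]
(0.493, 0.12, 0.16, 3.087) -> [ 0.0024  0.1929 -0.0529] turn -1.631
```

```bash
python3 -m pendant '[{"dx":0,"dy":0.03,"dz":-0.02,"turn":-0.17},{"dx":0,"dy":0.06,"dz":-0.053,"turn":-0.34},{"dx":0,"dy":0.1,"dz":-0.053,"turn":-0.51},{"dx":0,"dy":0.14,"dz":-0.053,"turn":-0.69},{"dx":0,"dy":0.193,"dz":-0.053,"turn":-0.87},{"dx":0,"dy":0.193,"dz":-0.053,"turn":-1.05},{"dx":0,"dy":0.193,"dz":-0.053,"turn":-1.23},{"dx":0,"dy":0.193,"dz":-0.053,"turn":-1.41},{"dx":0,"dy":0.193,"dz":-0.053,"turn":-1.59},{"dx":0,"dy":0.193,"dz":-0.053,"turn":-1.631}]'
python3 -m pendant '[{"dx":0.03,"dy":0,"dz":0,"turn":0},{"dx":0.05,"dy":0,"dz":0,"turn":0},{"dx":0.06,"dy":0,"dz":0,"turn":0},{"dx":0.06,"dy":0,"dz":0,"turn":0}]'
python3 - <<'E'
from h import *
im=env.get_image("scene"); t=env.get_image("top")
A=cv2.resize(im[80:230,250:450],(800,600),interpolation=cv2.INTER_CUBIC)
cv2.imwrite("pics/c4.png",A[:,:,::-1]); crop(t,130,150,160,150,4,"c5.png")
plan((.4929,.1427,.064,3.087),(.4968,.2125,.064,3.087))
E
```

```text
time_s: 16.05
tcp_pos: [0.4894, 0.1208, 0.1575]
orientation: [[-0.004, -0.999, 0.052], [-0.0, 0.052, 0.999], [-1.0, 0.004, -0.0]]
contact_force: [0.0, 0.1, -2.2]
width: 0.0175
time_s: 16.55
tcp_pos: [0.4897, 0.1208, 0.0983]
orientation: [[-0.003, -0.999, 0.055], [-0.0, 0.055, 0.999], [-1.0, 0.003, -0.0]]
contact_force: [-0.1, -0.3, -1.6]
width: 0.0179
at [0.4911 0.1208 0.0999] psi 3.087 w 0.0172 F [-0.5  0.  -1.3] t 16.65 j [ 0.01  0.2   1.89 -0.    1.05 -3.08]
(0.4929, 0.1427, 0.064, 3.087) -> [ 0.0359 -0.0006  0.0219] turn 0.0
(0.4968, 0.2125, 0.064, 3.087) -> [ 0.0359 -0.0007  0.0919] turn 0.0
```

View pics/c4.png

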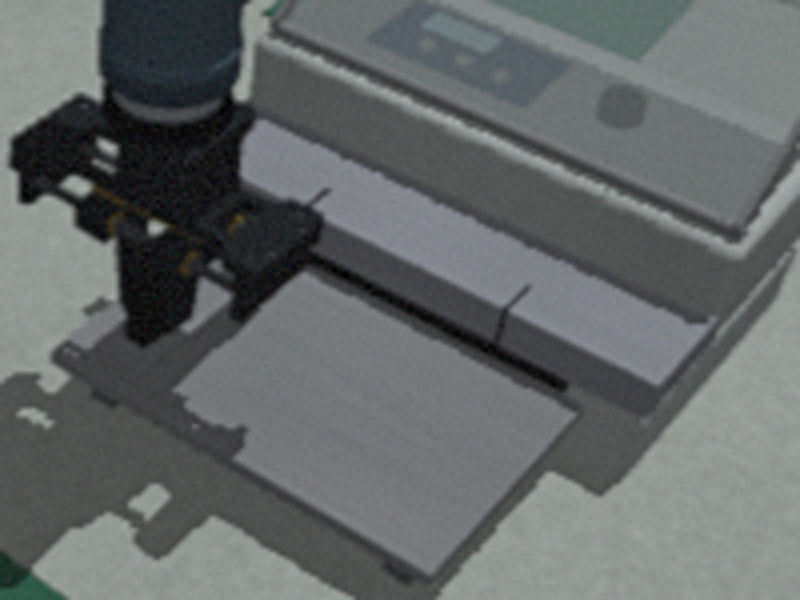

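View pics/c5.png

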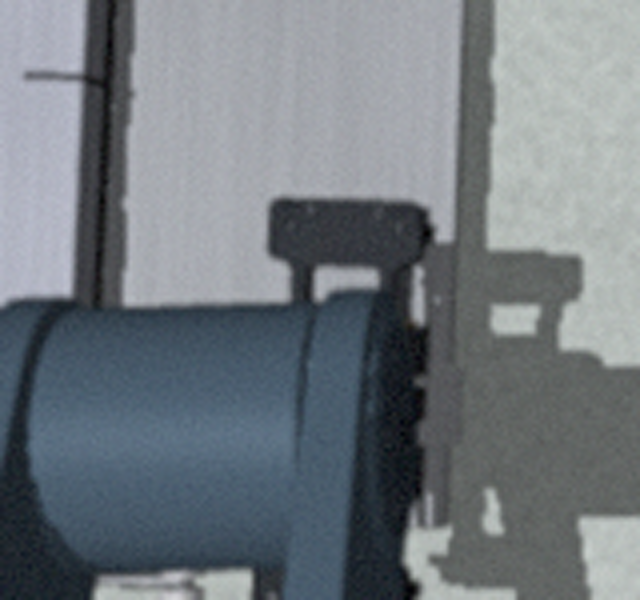

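The scene crop shows the gauge held level, with the tail at (100,328) and blade at (205,300), lined up with the near tick at (318,198). In the top crop the forearm hides it. I'll lower to just above floor height and check z before sliding in.

```bash
python3 -m pendant '[{"dx":0.015,"dy":0,"dz":0.01,"turn":0},{"dx":0.03,"dy":0,"dz":0.017,"turn":0},{"dx":0.034,"dy":0,"dz":0.022,"turn":0},{"dx":0.034,"dy":0,"dz":0.022,"turn":0},{"dx":0.034,"dy":0,"dz":0.022,"turn":0}]'
python3 - <<'E'
from h import *
im=env.get_image("scene")
crop(im,270,100,100,75,8,"c6.png")
plan((.4929,.1427,.064,3.087),(.4968,.2125,.064,3.087))
E
```

```text
time_s: 17.27
tcp_pos: [0.4924, 0.1428, 0.066]
orientation: [[0.001, -0.999, 0.054], [-0.0, 0.054, 0.999], [-1.0, -0.001, -0.0]]
contact_force: [0.8, -0.3, -1.7]
width: 0.0175
at [0.4924 0.1427 0.0661] psi 3.087 w 0.0177 F [-0.5 -0.7 -2. ] t 17.32 j [ 0.05  0.28  1.89 -0.    0.98 -3.04]
(0.4929, 0.1427, 0.064, 3.087) -> [ 0.0021 -0.0005  0.    ] turn 0.0
(0.4968, 0.2125, 0.064, 3.087) -> [ 0.0021 -0.0005  0.0699] turn 0.0
```

View pics/c6.png

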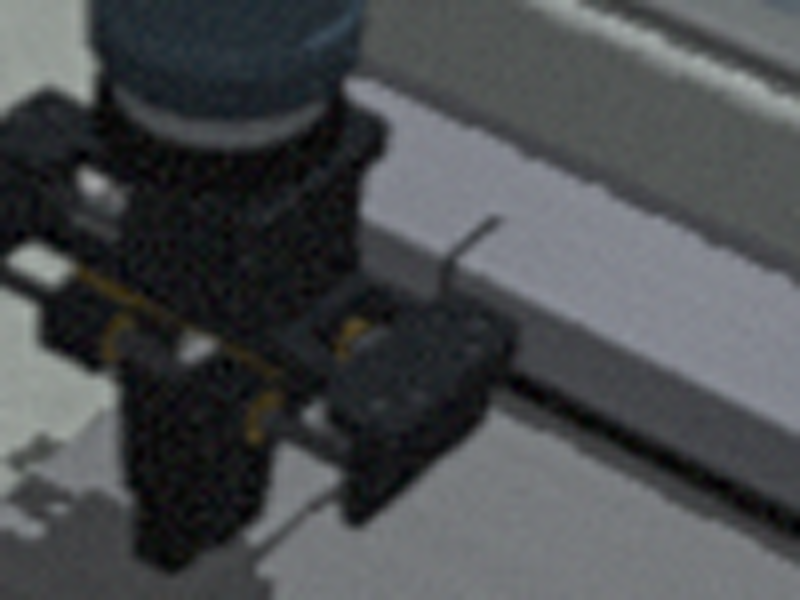

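The blade edge from (255,560) to (335,490) runs toward the jaw just above the table. I'll slide it in slowly, watching the force.

```bash
python3 -m pendant '[{"dx":0.002,"dy":0,"dz":0.01,"turn":0},{"dx":0.002,"dy":0,"dz":0.02,"turn":0},{"dx":0.002,"dy":0,"dz":0.028,"turn":0},{"dx":0.002,"dy":0,"dz":0.034,"turn":0},{"dx":0.002,"dy":0,"dz":0.038,"turn":0},{"dx":0.002,"dy":0,"dz":0.04,"turn":0},{"dx":0.002,"dy":0,"dz":0.04,"turn":0}]'
python3 -c "
from h import *
plan((.4968,.2125,.064,3.087))"
```

```text
time_s: 18.2
tcp_pos: [0.4942, 0.1827, 0.0637]
orientation: [[-0.0, -0.999, 0.055], [-0.0, 0.055, 0.999], [-1.0, 0.0, -0.0]]
contact_force: [0.3, 0.5, -1.7]
width: 0.0173
at [0.4942 0.1827 0.0637] psi 3.0871 w 0.0173 F [ 0.3  0.5 -1.7] t 18.2 j [ 0.13  0.31  1.85 -0.    0.98 -2.96]
(0.4968, 0.2125, 0.064, 3.087) -> [-0.0003 -0.001   0.0299] turn 0.0
```

No contact, so the tip is presumably in the slot by about 10 mm. Going on to the line.

```bash
python3 -m pendant '[{"dx":0,"dy":-0.001,"dz":0.01,"turn":0},{"dx":0,"dy":-0.001,"dz":0.018,"turn":0},{"dx":0,"dy":-0.001,"dz":0.025,"turn":0},{"dx":0,"dy":-0.001,"dz":0.029,"turn":0},{"dx":0,"dy":-0.001,"dz":0.03,"turn":0},{"dx":0,"dy":-0.001,"dz":0.03,"turn":0}]'
python3 - <<'E'
from h import *
im=env.get_image("scene"); c=env.camera_info("wrist"); w=env.get_image("wrist"); t=env.get_image("top")
A=cv2.resize(im[95:170,270:370],(400,300),interpolation=cv2.INTER_CUBIC)
B=cv2.resize(w,(400,300)); C=cv2.resize(t[180:270,140:260],(400,300),interpolation=cv2.INTER_CUBIC)
cv2.imwrite("pics/c7.png",np.vstack([np.hstack([A,B]),np.hstack([C,0*C])])[:,:,::-1])
plan((.4968,.2125,.064,3.087))
E
```

```text
time_s: 18.95
tcp_pos: [0.4968, 0.2126, 0.0637]
orientation: [[-0.0, -0.999, 0.054], [-0.0, 0.054, 0.999], [-1.0, 0.0, -0.0]]
contact_force: [-0.3, 0.1, -2.0]
width: 0.0177
at [0.4969 0.2124 0.0637] psi 3.0868 w 0.0174 F [ 0.6  0.4 -1.6] t 19.1 j [ 0.18  0.33  1.82 -0.    0.99 -2.9 ]
(0.4968, 0.2125, 0.064, 3.087) -> [-0.0003  0.0001  0.0001] turn -0.0
```

View pics/c7.png

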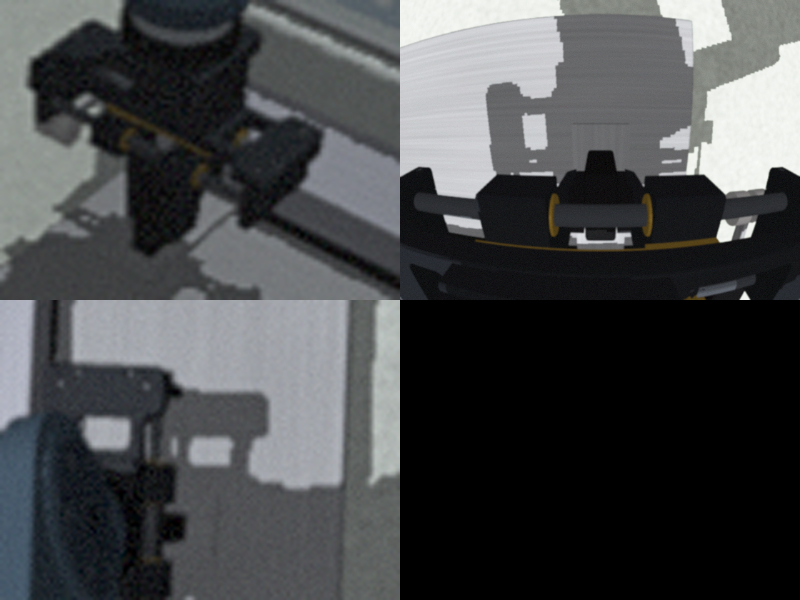

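Nothing touched. The wrist view shows the blade's rear edge at composite (572..628,124) and the jaw through the gripper window near (600,243). I'll enlarge those to measure the insertion.

```bash
python3 - <<'E'
from h import *
c=env.camera_info("wrist"); w=env.get_image("wrist")
np.savez("w2",p=c["position"],R=c["rotation"],K=c["camera_matrix"]); cv2.imwrite("w2.png",w[:,:,::-1])
A=cv2.resize(w[160:235,230:330],(800,600),interpolation=cv2.INTER_CUBIC)[:,:]
B=cv2.resize(w[315:352,230:330],(800,296),interpolation=cv2.INTER_CUBIC)
cv2.imwrite("pics/c8.png",np.vstack([A[:300],B])[:,:,::-1])
E
```

```text
(no output)
```

View pics/c8.png

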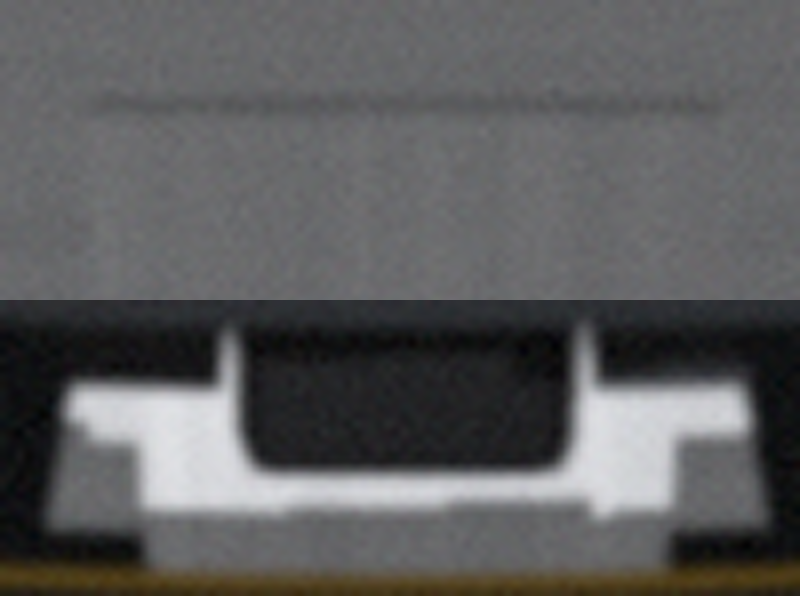

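```bash
python3 - <<'E'
from h import *
d=np.load("w2.npz"); c={"position":d["p"],"rotation":d["R"],"camera_matrix":d["K"]}
X=np.array([.055,.9985]);Y=np.array([-.9985,.055]);O=np.array([.5805,.278])
for z,v in((.0525,107),(.0475,100)):
    for u in(100,407,715):
        q=whit(c,230+u/8,160+v/8,z)[:2]; s=q-O; print(z,np.round(q,4),"sealer",np.round([s@X,s@Y],4),"tip x",round(float(s@X)+.15,4))
o=env.get_obs(); p=np.array(o["tcp_pos"][:2]); q=whit(c,230+407/8,160+105/8,.05)[:2]; print("tail behind tcp",(p-q)@X)
E
```

```text
0.0525 [0.5141 0.1725] sealer [-0.109   0.0605] tip x 0.041
0.0525 [0.4952 0.1736] sealer [-0.1089  0.0795] tip x 0.0411
0.0525 [0.4762 0.1746] sealer [-0.109   0.0985] tip x 0.041
0.0475 [0.5147 0.1729] sealer [-0.1086  0.0599] tip x 0.0414
0.0475 [0.4952 0.174 ] sealer [-0.1085  0.0795] tip x 0.0415
0.0475 [0.4756 0.175 ] sealer [-0.1086  0.0991] tip x 0.0414
tail behind tcp 0.03857747892150741
```

The blade's rear edge puts the tip 41 mm past the face and 0.5 mm from the mark, square. I'll hold still, then withdraw and shift to the far mark.

```bash
python3 -m pendant '[{"dx":0,"dy":0,"dz":0,"turn":0},{"dx":0,"dy":0,"dz":0,"turn":0},{"dx":0,"dy":0,"dz":0,"turn":0},{"dx":0,"dy":0,"dz":0,"turn":0},{"dx":0,"dy":0,"dz":0,"turn":0},{"dx":0,"dy":0,"dz":0,"turn":0},{"dx":0,"dy":0,"dz":0,"turn":0},{"dx":0,"dy":0,"dz":0,"turn":0},{"dx":0,"dy":0,"dz":0,"turn":0},{"dx":0,"dy":0,"dz":0,"turn":0}]'
python3 -m pendant '[{"dx":0,"dy":0,"dz":0,"turn":0},{"dx":0,"dy":0,"dz":0,"turn":0},{"dx":0,"dy":0,"dz":0,"turn":0},{"dx":0,"dy":0,"dz":-0.02,"turn":0},{"dx":0,"dy":0,"dz":-0.04,"turn":0},{"dx":0,"dy":0,"dz":-0.055,"turn":0},{"dx":-0.005,"dy":0,"dz":-0.06,"turn":0},{"dx":-0.01,"dy":0,"dz":-0.06,"turn":0}]'
python3 -c "
from h import *
plan((.6529,.1437,.073,3.087))"
```

```text
time_s: 20.4
tcp_pos: [0.4969, 0.2126, 0.0637]
orientation: [[-0.0, -0.999, 0.055], [-0.0, 0.055, 0.999], [-1.0, 0.0, -0.0]]
contact_force: [-0.0, -0.6, -1.8]
width: 0.0173
time_s: 21.4
tcp_pos: [0.4938, 0.1523, 0.0742]
orientation: [[0.0, -0.998, 0.056], [0.0, 0.056, 0.998], [-1.0, -0.0, 0.0]]
contact_force: [-0.8, -0.6, -1.7]
width: 0.0177
at [0.4938 0.1523 0.0742] psi 3.0861 w 0.0177 F [-0.8 -0.6 -1.7] t 21.4 j [ 0.07  0.27  1.87  0.    1.   -3.02]
(0.6529, 0.1437, 0.073, 3.087) -> [ 0.0013 -0.1593  0.0002] turn -0.001
```

```bash
python3 -m pendant '[{"dx":0,"dy":-0.04,"dz":0,"turn":0},{"dx":0,"dy":-0.09,"dz":0,"turn":0},{"dx":0,"dy":-0.13,"dz":0,"turn":0},{"dx":0,"dy":-0.159,"dz":0,"turn":0},{"dx":0.005,"dy":-0.159,"dz":0,"turn":0},{"dx":0.01,"dy":-0.159,"dz":0,"turn":0},{"dx":0.01,"dy":-0.159,"dz":0,"turn":0},{"dx":0.01,"dy":-0.159,"dz":0,"turn":0}]'
python3 -c "
from h import *
plan((.6529,.1437,.064,3.087),(.6567,.2042,.064,3.087))"
```

```text
time_s: 22.4
tcp_pos: [0.6517, 0.1443, 0.0638]
orientation: [[-0.0, -0.999, 0.054], [-0.0, 0.054, 0.999], [-1.0, 0.0, -0.0]]
contact_force: [0.4, 0.1, -1.4]
width: 0.0174
at [0.6517 0.1443 0.0638] psi 3.0874 w 0.0174 F [ 0.4  0.1 -1.4] t 22.4 j [ 0.04  0.57  1.47  0.    1.11 -3.05]
(0.6529, 0.1437, 0.064, 3.087) -> [-0.0002 -0.0013 -0.0005] turn 0.0
(0.6567, 0.2042, 0.064, 3.087) -> [-0.0002 -0.0018  0.0601] turn 0.0
```

```bash
python3 -m pendant '[{"dx":0,"dy":-0.0015,"dz":0.01,"turn":0},{"dx":0,"dy":-0.0015,"dz":0.02,"turn":0},{"dx":0,"dy":-0.0015,"dz":0.03,"turn":0},{"dx":0,"dy":-0.0015,"dz":0.04,"turn":0},{"dx":0,"dy":-0.0015,"dz":0.048,"turn":0},{"dx":0,"dy":-0.0015,"dz":0.055,"turn":0},{"dx":0,"dy":-0.0015,"dz":0.059,"turn":0},{"dx":0,"dy":-0.0015,"dz":0.059,"turn":0}]'
python3 - <<'E'
from h import *
c=env.camera_info("wrist"); w=env.get_image("wrist")
np.savez("w3",p=c["position"],R=c["rotation"],K=c["camera_matrix"])
s=env.get_image("scene")
A=cv2.resize(w[160:235,230:330],(800,600),interpolation=cv2.INTER_CUBIC)[:220]
B=cv2.resize(s[105:180,300:458],(800,380),interpolation=cv2.INTER_CUBIC)
cv2.imwrite("pics/c9.png",np.vstack([A,B])[:,:,::-1])
plan((.6567,.2042,.064,3.087))
E
```

```text
time_s: 23.4
tcp_pos: [0.6571, 0.2031, 0.0637]
orientation: [[-0.0, -0.999, 0.054], [-0.0, 0.054, 0.999], [-1.0, 0.0, -0.0]]
contact_force: [0.3, 0.3, -2.4]
width: 0.0178
at [0.6571 0.2026 0.0637] psi 3.0869 w 0.0175 F [-1.2 -0.5 -1.9] t 23.5 j [ 0.13  0.61  1.41 -0.    1.13 -2.96]
(0.6567, 0.2042, 0.064, 3.087) -> [-0.0003  0.0005  0.0016] turn -0.0
```

View pics/c9.png

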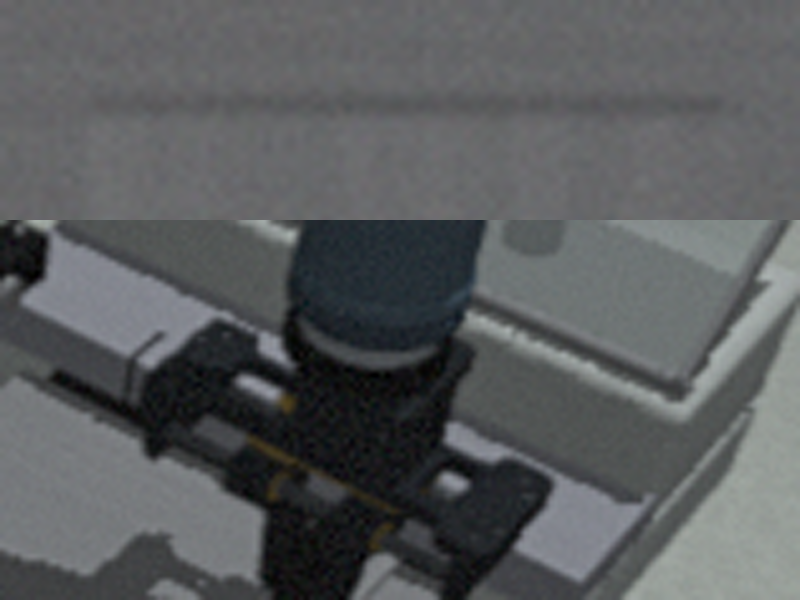

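The tail edge sits at the same wrist pixels (row 103) as before, so the gauge hasn't slipped and the tip is about 40 mm in. I'll hold, then withdraw.

```bash
python3 -m pendant '[{"dx":0,"dy":0,"dz":0,"turn":0},{"dx":0,"dy":0,"dz":0,"turn":0},{"dx":0,"dy":0,"dz":0,"turn":0},{"dx":0,"dy":0,"dz":0,"turn":0},{"dx":0,"dy":0,"dz":0,"turn":0},{"dx":0,"dy":0,"dz":0,"turn":0},{"dx":0,"dy":0,"dz":0,"turn":0},{"dx":0,"dy":0,"dz":0,"turn":0},{"dx":0,"dy":0,"dz":0,"turn":0},{"dx":0,"dy":0,"dz":0,"turn":0}]'
python3 -m pendant '[{"dx":0,"dy":0,"dz":0,"turn":0},{"dx":0,"dy":0,"dz":0,"turn":0},{"dx":0,"dy":0,"dz":0,"turn":0},{"dx":0,"dy":0,"dz":-0.02,"turn":0},{"dx":0,"dy":0,"dz":-0.04,"turn":0},{"dx":0,"dy":0,"dz":-0.06,"turn":0},{"dx":-0.03,"dy":0,"dz":-0.065,"turn":0},{"dx":-0.08,"dy":0,"dz":-0.065,"turn":0},{"dx":-0.11,"dy":0,"dz":-0.065,"turn":0}]'
python3 -c "
from h import *
plan((.522,-.078,.17,1.455))"
```

```text
time_s: 24.75
tcp_pos: [0.6571, 0.2029, 0.0637]
orientation: [[0.0, -0.999, 0.055], [-0.0, 0.055, 0.999], [-1.0, -0.0, -0.0]]
contact_force: [0.2, -0.1, -1.9]
width: 0.0172
time_s: 25.88
tcp_pos: [0.6546, 0.1362, 0.1767]
orientation: [[0.003, -0.998, 0.056], [0.0, 0.056, 0.998], [-1.0, -0.003, 0.0]]
contact_force: [0.6, 0.2, -1.9]
width: 0.0175
at [0.6546 0.1362 0.1767] psi 3.0855 w 0.0175 F [ 0.6  0.2 -1.9] t 25.88 j [ 0.03  0.44  1.41 -0.    1.29 -3.06]
(0.522, -0.078, 0.17, 1.455) -> [ 0.0062  0.1204 -0.2213] turn 1.63
```

```bash
python3 -m pendant '[{"dx":0,"dy":0.01,"dz":-0.01,"turn":0.18},{"dx":0,"dy":0.03,"dz":-0.03,"turn":0.36},{"dx":0,"dy":0.05,"dz":-0.06,"turn":0.54},{"dx":0,"dy":0.08,"dz":-0.1,"turn":0.72},{"dx":0,"dy":0.1,"dz":-0.14,"turn":0.9},{"dx":0,"dy":0.12,"dz":-0.18,"turn":1.08},{"dx":0,"dy":0.12,"dz":-0.221,"turn":1.26},{"dx":0,"dy":0.12,"dz":-0.221,"turn":1.44},{"dx":0,"dy":0.12,"dz":-0.221,"turn":1.62},{"dx":0,"dy":0.12,"dz":-0.221,"turn":1.63}]'
python3 -c "
from h import *
plan((.522,-.078,.021,1.455))"
```

```text
time_s: 27.12
tcp_pos: [0.5212, -0.0773, 0.1738]
orientation: [[0.0, 0.114, 0.993], [-0.0, 0.993, -0.114], [-1.0, -0.0, 0.0]]
contact_force: [-0.0, -0.3, -2.5]
width: 0.0173
at [ 0.5212 -0.0773  0.1738] psi 1.4566 w 0.0173 F [-0.  -0.3 -2.5] t 27.12 j [-0.37  0.14  1.79 -0.    1.21 -1.83]
(0.522, -0.078, 0.021, 1.455) -> [ 0.1528 -0.0006  0.0008] turn 0.002
```

```bash
python3 -m pendant '[{"dx":0.05,"dy":0,"dz":0.001,"turn":0},{"dx":0.1,"dy":0,"dz":0.001,"turn":0},{"dx":0.135,"dy":0,"dz":0.001,"turn":0},{"dx":0.148,"dy":0,"dz":0.001,"turn":0},{"dx":0.151,"dy":0,"dz":0.001,"turn":0},{"dx":0.151,"dy":0,"dz":0.001,"turn":0}]'
python3 -m pendant '[{"dx":0,"dy":0,"dz":0,"turn":0},{"dx":0,"dy":0,"dz":0,"turn":0},{"dx":-0.003,"dy":0,"dz":0,"turn":0},{"dx":-0.05,"dy":0,"dz":0,"turn":0},{"dx":-0.1,"dy":0,"dz":0,"turn":0},{"dx":-0.16,"dy":0,"dz":0,"turn":0},{"dx":-0.18,"dy":0,"dz":0,"turn":0},{"dx":-0.18,"dy":0,"dz":0,"turn":0}]' 0.5 40
python3 -c "
from h import *
plan((.38,.05,.21,1.516),(.40,.22,.21,1.516))"
```

```text
time_s: 27.88
tcp_pos: [0.5237, -0.0768, 0.024]
orientation: [[0.002, 0.113, 0.994], [-0.001, 0.994, -0.113], [-1.0, -0.001, 0.002]]
contact_force: [-0.4, 0.4, -1.5]
width: 0.0175
time_s: 28.88
tcp_pos: [0.5239, -0.0767, 0.2051]
orientation: [[0.005, 0.113, 0.994], [-0.002, 0.994, -0.113], [-1.0, -0.001, 0.005]]
contact_force: [0.5, 0.2, 0.3]
width: 0.0441
at [ 0.5239 -0.0767  0.2051] psi 1.4572 w 0.0441 F [0.5 0.2 0.3] t 28.88 j [-0.37  0.11  1.76  0.    1.27 -1.83]
(0.38, 0.05, 0.21, 1.516) -> [-0.0058  0.1096 -0.1573] turn -0.059
(0.4, 0.22, 0.21, 1.516) -> [-0.006   0.2807 -0.1567] turn -0.059
```

```bash
python3 -m pendant '[{"dx":0,"dy":0.06,"dz":-0.04,"turn":-0.059},{"dx":0,"dy":0.11,"dz":-0.08,"turn":-0.059},{"dx":0,"dy":0.16,"dz":-0.12,"turn":-0.059},{"dx":0,"dy":0.22,"dz":-0.156,"turn":-0.059},{"dx":0,"dy":0.28,"dz":-0.156,"turn":-0.059},{"dx":0.04,"dy":0.28,"dz":-0.156,"turn":-0.059},{"dx":0.06,"dy":0.28,"dz":-0.156,"turn":-0.059},{"dx":0.06,"dy":0.28,"dz":-0.156,"turn":-0.059},{"dx":0.06,"dy":0.28,"dz":-0.156,"turn":-0.059}]' 0 40
python3 - <<'E'
from h import *
t=env.get_image("top"); s=env.get_image("scene")
A=cv2.resize(t[120:330,130:500],(800,454),interpolation=cv2.INTER_CUBIC)
B=cv2.resize(s[75:150,260:360],(400,300),interpolation=cv2.INTER_CUBIC)[:146]
C=cv2.resize(s[190:290,200:320],(400,333),interpolation=cv2.INTER_CUBIC)[60:206]
cv2.imwrite("pics/c10.png",np.vstack([A,np.hstack([B,C])])[:,:,::-1])
plan((.401,.219,.115,1.516))
E
```

```text
time_s: 30.0
tcp_pos: [0.3995, 0.2194, 0.1427]
orientation: [[-0.001, 0.055, 0.998], [-0.0, 0.998, -0.055], [-1.0, -0.0, -0.001]]
contact_force: [-0.1, 0.4, 0.6]
width: 0.0006
at [0.4001 0.2194 0.1435] psi 1.5152 w 0.0005 F [ 0.1 -0.2 -0. ] t 30.1 j [ 0.24  0.03  1.98 -0.    1.13 -1.27]
(0.401, 0.219, 0.115, 1.516) -> [ 0.0285 -0.0004  0.0008] turn -0.001
```

View pics/c10.png

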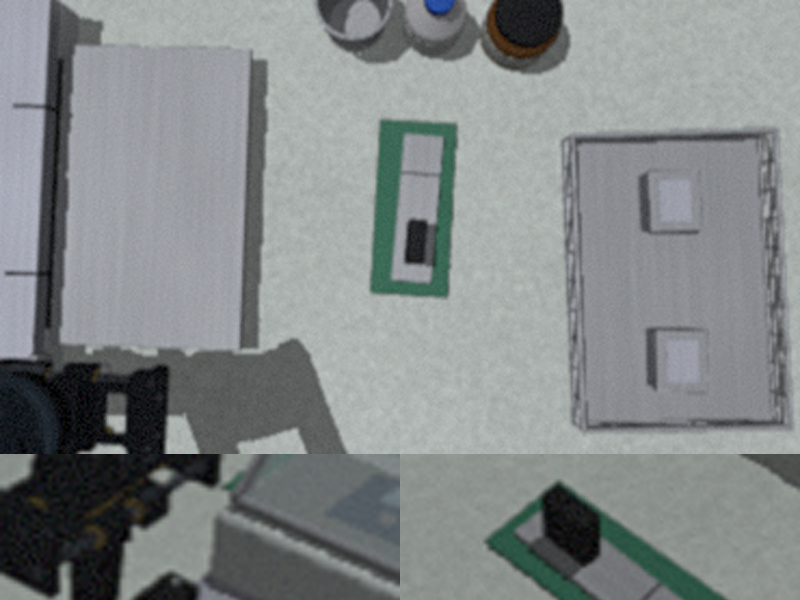

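The gauge is flat on its mat with its block at (416,242), both tins are in the basket, and the feed table is clear. Now to just above the roller, with a look at the alignment.

```bash
python3 -m pendant '[{"dx":0.01,"dy":0,"dz":0.001,"turn":0},{"dx":0.02,"dy":0,"dz":0.001,"turn":0},{"dx":0.026,"dy":0,"dz":0.001,"turn":0},{"dx":0.028,"dy":0,"dz":0.001,"turn":0},{"dx":0.028,"dy":0,"dz":0.001,"turn":0},{"dx":0.028,"dy":0,"dz":0.001,"turn":0}]'
python3 - <<'E'
from h import *
s=env.get_image("scene"); w=env.get_image("wrist")
A=cv2.resize(s[95:155,250:330],(440,330),interpolation=cv2.INTER_CUBIC); B=cv2.resize(w[200:400],(800,286))
B=cv2.resize(w,(360,270)); B=np.vstack([B,np.zeros((60,360,3),np.uint8)])
cv2.imwrite("pics/c11.png",np.hstack([A,B])[:,:,::-1])
plan((.401,.219,.095,1.516))
E
```

```text
time_s: 30.85
tcp_pos: [0.4007, 0.2196, 0.1149]
orientation: [[0.0, 0.055, 0.999], [0.0, 0.999, -0.055], [-1.0, 0.0, 0.0]]
contact_force: [0.9, 0.2, -0.2]
width: 0.0006
at [0.4007 0.2196 0.115 ] psi 1.5161 w 0.0004 F [ 0.5 -0.8 -0.3] t 30.95 j [ 0.24  0.07  2.   -0.    1.06 -1.28]
(0.401, 0.219, 0.095, 1.516) -> [ 0.02   -0.0006  0.0003] turn 0.0
```

View pics/c11.png

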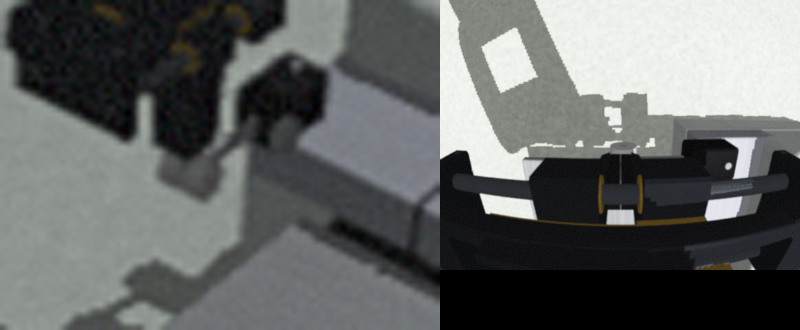

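The shut fingers stand directly over the roller (scene crop (190,172)). Pressing in two stages.

```bash
python3 -m pendant '[{"dx":0.004,"dy":0,"dz":0,"turn":0},{"dx":0.007,"dy":0,"dz":0,"turn":0},{"dx":0.01,"dy":0,"dz":0,"turn":0},{"dx":0.012,"dy":0,"dz":0,"turn":0},{"dx":0.012,"dy":0,"dz":0,"turn":0},{"dx":0.012,"dy":0,"dz":0,"turn":0}]'
python3 -c "
from h import *
for i in range(1): plan((.401,.219,.0945,1.516))"
```

```text
time_s: 31.7
tcp_pos: [0.4006, 0.2195, 0.1028]
orientation: [[0.0, 0.055, 0.998], [-0.0, 0.998, -0.055], [-1.0, -0.0, 0.0]]
contact_force: [-0.3, -3.8, 2.5]
width: 0.0004
at [0.4006 0.2195 0.1028] psi 1.516 w 0.0004 F [-0.3 -3.8  2.5] t 31.7 j [ 0.24  0.1   2.01 -0.    1.04 -1.28]
(0.401, 0.219, 0.0945, 1.516) -> [ 0.0083 -0.0005  0.0005] turn -0.0
```

```bash
python3 -m pendant '[{"dx":0,"dy":0,"dz":0,"turn":0},{"dx":0,"dy":0,"dz":0,"turn":0}]'; python3 -m pendant '[{"dx":0.004,"dy":0,"dz":0,"turn":0},{"dx":0.004,"dy":0,"dz":0,"turn":0}]'
python3 -c "
from h import *
c=env.camera_info('scene')
s=env.get_image('scene'); cv2.imwrite('pics/c12.png',cv2.resize(s[90:165,240:340],(800,600),interpolation=cv2.INTER_CUBIC)[:,:,::-1])
plan((.401,.219,.0945,1.516)); print(env.get_obs()['moment'])"
```

```text
time_s: 31.95
tcp_pos: [0.4005, 0.2196, 0.1028]
orientation: [[0.0, 0.055, 0.999], [0.0, 0.999, -0.055], [-1.0, 0.0, 0.0]]
contact_force: [0.8, -1.9, 4.0]
width: 0.0005
time_s: 32.2
tcp_pos: [0.4006, 0.2196, 0.0985]
orientation: [[0.0, 0.055, 0.998], [0.0, 0.998, -0.055], [-1.0, 0.0, 0.0]]
contact_force: [0.9, -1.3, 3.0]
width: 0.0004
at [0.4006 0.2196 0.0986] psi 1.5159 w 0.0002 F [ 0.8 -1.1  2.5] t 32.25 j [ 0.24  0.1   2.01  0.    1.03 -1.28]
(0.401, 0.219, 0.0945, 1.516) -> [ 0.0041 -0.0006  0.0005] turn -0.0
[-0.21967434 -0.12048885 -0.01490017]
```

View pics/c12.png

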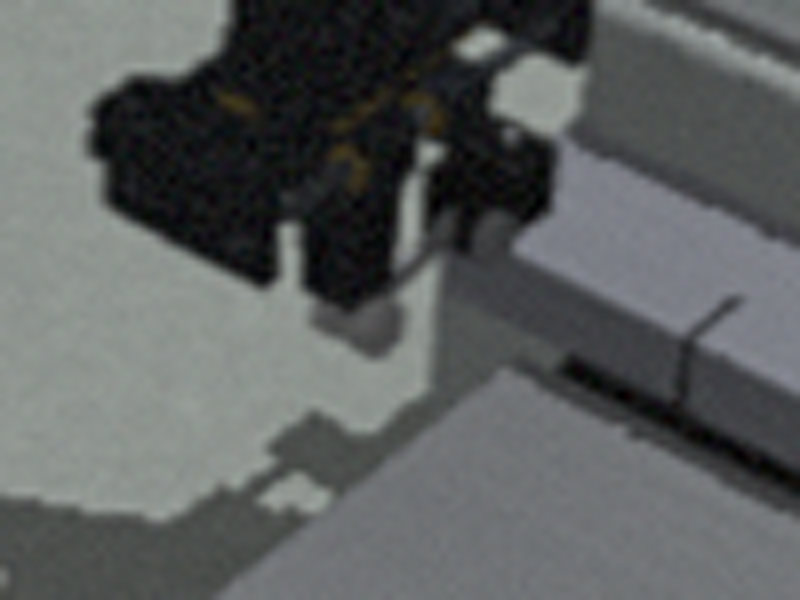

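The roller at (365,325) is going down under the fingers, with only noisy small sideways forces. Pressing to about 15.5 mm, holding briefly and lifting.

```bash
python3 -m pendant '[{"dx":0.002,"dy":0,"dz":0,"turn":0},{"dx":0.004,"dy":0,"dz":0,"turn":0},{"dx":0.004,"dy":0,"dz":0,"turn":0},{"dx":0.004,"dy":0,"dz":0,"turn":0},{"dx":0.004,"dy":0,"dz":0,"turn":0}]'
python3 -m pendant '[{"dx":0.0005,"dy":0,"dz":0,"turn":0},{"dx":0.0005,"dy":0,"dz":0,"turn":0},{"dx":0.0005,"dy":0,"dz":0,"turn":0}]'
```

```text
time_s: 32.88
tcp_pos: [0.4006, 0.2197, 0.0948]
orientation: [[0.0, 0.055, 0.998], [0.0, 0.998, -0.055], [-1.0, 0.0, 0.0]]
contact_force: [0.4, 1.0, 4.3]
width: 0.0006
time_s: 33.25
tcp_pos: [0.4006, 0.2197, 0.0943]
orientation: [[0.0, 0.055, 0.998], [0.0, 0.998, -0.055], [-1.0, 0.0, 0.0]]
contact_force: [1.7, 1.7, 4.4]
width: 0.0004
```

```bash
python3 -m pendant '[{"dx":-0.01,"dy":0,"dz":0,"turn":0},{"dx":-0.03,"dy":0,"dz":0,"turn":0},{"dx":-0.08,"dy":0,"dz":0,"turn":0},{"dx":-0.14,"dy":0,"dz":0,"turn":0},{"dx":-0.14,"dy":-0.06,"dz":-0.01,"turn":0},{"dx":-0.14,"dy":-0.12,"dz":-0.03,"turn":0},{"dx":-0.14,"dy":-0.15,"dz":-0.04,"turn":0},{"dx":-0.14,"dy":-0.15,"dz":-0.04,"turn":0},{"dx":-0.14,"dy":-0.15,"dz":-0.04,"turn":0}]'
python3 - <<'E'
from h import *
t=env.get_image("top"); s=env.get_image("scene")
A=cv2.resize(t[100:340,110:510],(750,450),interpolation=cv2.INTER_CUBIC)
B=cv2.resize(s[100:150,250:450],(750,150),interpolation=cv2.INTER_CUBIC)
cv2.imwrite("pics/c13.png",np.vstack([A,B])[:,:,::-1])
plan()
E
```

```text
time_s: 34.38
tcp_pos: [0.3522, 0.0723, 0.2342]
orientation: [[-0.0, 0.055, 0.998], [0.0, 0.998, -0.055], [-1.0, 0.0, -0.0]]
contact_force: [0.5, 0.7, -0.2]
width: 0.0001
at [0.3523 0.0727 0.2342] psi 1.5172 w 0.0005 F [0.2 0.4 0.4] t 34.48 j [-0.13 -0.35  2.11  0.    1.38 -1.65]
```

View pics/c13.png

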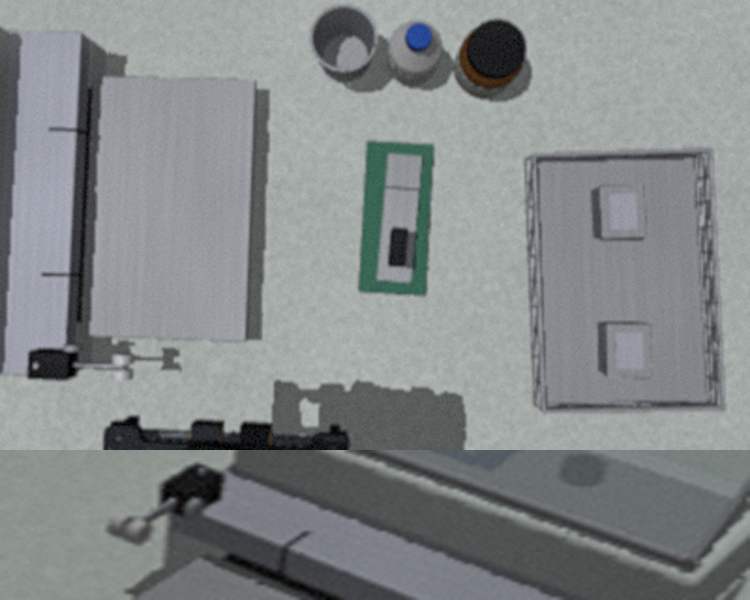

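The lever is back up with its roller at (122,366), the gauge lies inside the mat, both tins sit apart in the basket, and the bystanders are untouched. Handing in.

```bash
python3 -c "
from workcell import env
print(env.job_done())"
```

```text
the job is handed in; nothing more can be done
None
```

I handed the job in at about 34.5 s on the robot's clock. My checks indicate every step was met, but the hand-in gives no verdict.

- **Tins:** There were two on the feed table. Both now lie side by side on the basket's floor.
- **Gauge at the mark beside the switch:** The blade's rear edge in the wrist picture put the tip about 41 mm past the jaw face. It was within 1 mm of the mark and square, and I held it still for more than 1 s.
- **Gauge at the far mark:** The tip was about 40 mm in by arm position. The rear edge was at the same wrist pixels as before, so the gauge had not slipped. I held it still for more than 1 s here too.
- **Gauge back on its mat:** It lies flat, with the grip block over the mat.
- **Roller lever:** I pressed it about 15.5 mm, between the click at 12 mm and overtravel at 21 mm. It sprang back.
- **Bottle, jar and beaker:** The last pictures show them where they were.

**Not confirmed directly:**
- The gripper hid the line on the blade at both marks, so I worked out the insertion depth instead of seeing it. My estimate of the jaw face position is good to about 2–3 mm.
- The lever angle can't be read, so I judged it from the fingertip height. The press force was about 4.4 N at its deepest, against about 3.7 N expected. Sideways force reached 3.8 N on one reading early in the press and dropped on the next.

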